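# Dispense one test ball and present it to the inspection camera

### The arm

A 7-joint arm with a two-finger parallel gripper is mounted at the origin on a cart in front of the work surface, level with it; the furniture and walls round the work are solid. World frame = base frame: x ahead of the robot, y to its left, z up, the work surface at z = 0. Lengths are in m, angles in rad, forces in N, time in s.
With the tool pointing down it reaches from about 0.425 to 1.025 m from the base axis. Payload 9.4 kg.
Tool frame: the origin (TCP) lies midway between the tips of the shut fingers; the grasp point (between the pads) lies 19 mm behind it (robot.grip_depth is the distance from the TCP to the grasp point, in m); z points along the fingers, y is the line along which they close (so a half turn about z gives the same grasp; the last joint's range is limited). The gripper opens to 85 mm and grips with 20 to 120 N. Pads are 22 mm wide; open, the fingers measure 114 mm over their backs; the gripper's body (76 mm by 85 mm) begins 54 mm behind the grasp point. The pads swing forward as they close: fully open they stand 13 mm farther back than shut.
Start: joints at [1.183, 0.599, -0.003, 1.599, 0.002, 0.943, -0.08], TCP at [0.222, -0.69, 0.2] pointing down, gripper open.
Joint ranges: [-2.57, 2.57], [-0.35, 1.97], [-1.29, 1.29], [0.11, 2.56], [-1.05, 4.19], [0.11, 1.86], [-2.63, 2.63]. Speed limits (rad/s): [2.22, 2.22, 3.01, 3.01, 3.14, 3.14, 3.14].

### API

Orientations are given as [roll, pitch, yaw] about the fixed x, y, z axes, in that order (R = Rz(yaw) Ry(pitch) Rx(roll)).
In Python, from workcell import status, eyes, job_done, robot gives the robot as it stands.
- The arm moves only by the tool play_rows, never from a script. Its arguments are lists of equal length, an entry for each row: "translation": the shift along the tool's x, y, z in cm, a list of three; "turn": the turn, a rotation vector about the tool's x, y, z in rad, a list of three; "gripper": the opening, from -1 (shut) to 1 (fully open). In form: {"translation": [[x, y, z], ...], "turn": [[rx, ry, rz], ...], "gripper": [gripper, ...]}. A call has exactly 10 rows; each row is the pose to reach, as a shift and turn from the pose commanded when the call began, along the tool's axes at that moment; what a row does not reach only later rows make up. A row lasts 1/12 s, in which the tool goes at most 41.7 mm and 7.16 degrees, less where a joint would pass 70% of its speed; a pose out of reach is approached as far as the arm can. A call with a gripper value outside its range is refused whole. The fingers move at their own pace and stop on an object; "grip_force" is the grip in N (left out, the last holds). Time passes only in rows, so rows that repeat a pose let the fingers close, or fill a call up. It gives the time, the measured TCP pose, the force, the opening and the grip force at its end, in the units of the state.
- status.get_state(): the state, without advancing time (a new reading comes with each control period).
- eyes.get_image(name): name is "scene" or "top" or "wrist"; returns a dict with "pixels" (384x512x3 uint8, red, green, blue), "vertical_fov" (degrees; the focal length in pixels is half the picture's height over the tangent of half this angle, whatever the lens; pixels are square), "cx", "cy" (the principal point, pixels), "k1" (the pictures are not rectified: a ray, as slopes to the right and down, at radius r is drawn at 1 + k1 r^2 times it, then the intrinsics apply), "origin" and "orientation" of the camera in the world. Camera axes: x right, y down, z forward; pixel columns grow to the right and rows downward; lengths in m; the calibration is good to about 2 mm. A picture is of the moment at which its call begins. There is no depth.
- job_done(): hands the job in; it is judged then, once.
The state is a dict: "clock": time; "q": joint angles; "joint_vel": joint speeds; "joint_efforts": joint torques, N m; "position": TCP position; "tcp_rot": TCP orientation; "force": force on the tool from outside, world axes, zero at the start; "moment": the same for the moment, N m; "gripper_width": finger opening in m; "grasp_force": force on a finger pad.
Only numpy, scipy, OpenCV 4.12 (cv2) and the standard library are available. Lean on these libraries where they do the work, as an engineer would, in place of code of your own. Each camera call takes 0.05 s, during which the arm holds its last target. There are 200 camera calls.

### The job

Push the red plunger of the ball dispenser down to its stop and let it come back up, so that one steel ball drops into the pocket of the blue tray docked below. Take the tray by its black grip, draw it straight out from under the clear drop tube, lift it and carry it level, without spilling the ball or disturbing anything else on the bench, to the inspection camera. Finish holding the tray still and level in the air with the pocket over the ring mark on the camera stand, at the camera's focus height of about 11 cm above the bench (do not set it down or let go).

Things in the scene. Friction and masses are not known exactly. Their poses are not given: they have to be found in the camera images.
- dispenser: fixed aluminium ball dispenser, 195 mm tall, 74 mm wide. Origin on the bench under its square clear drop tube (x=-14 to +14 mm, lower end 32 mm above the bench); z up, -x is the side to draw the tray out: at least 45 mm before lifting. Fork legs 12 mm high, 57 mm apart inside, x=-60 to +110 mm, flank the tray. Behind the tube a ball track slopes up to +x; bridge over it at 148 mm
- plunger (a joint): travel of the spring plunger in m: 0 up, 0.015 down at its stop. It needs about 3 N to start and 7 N at the stop, and springs back by itself. While it is down the gate pin lets the front ball roll off and a prong keeps back the next ball; hold it down about half a second so that the ball can roll away
- plunger_top (a point): middle of the top of the red mushroom head of the plunger (head 37 mm in diameter), 194 mm above the bench when up, 40 mm along +x from the dispenser's origin; press vertically down
- tray: loose blue tray 142 x 50 x 14 mm, about 0.13 kg, with a flat-bottomed round pocket 34 mm in diameter, 6 mm deep. Origin under the pocket's middle on the underside, z up; the plate reaches from x=-120 mm (grip end, towards the robot) to +22 mm. Starts docked on the bench between the fork legs, pocket under the drop tube, x along the dispenser's x
- grip (a point): point to grip on the tray's upright black grip: a fin 40 mm long (along the tray's x), 14 mm thick (along y), from the tray's top at 14 mm up to 56 mm above its underside; the point is in its middle, 41 mm above the underside and 95 mm along -x from the pocket. Pinch it from above across the tray's y
- pocket (a point): where the centre of a ball lies in the middle of the tray's pocket, 18 mm above the tray's underside
- ball_1_center (a point): front steel ball, 20 mm in diameter, 33 g, the point is its centre; waits behind the gate pin of the dispenser and is the one that drops into the pocket (it may roll some 7 mm about in the pocket)
- ball_2_center (a point): second steel ball in the row, same kind; it must stay on the dispenser's track, as must the third and fourth; the point is its centre
- ball_3_center (a point): third steel ball, stays on the track
- ball_4_center (a point): fourth steel ball, stays on the track
- camera_stand: fixed inspection camera on a stand: dark base plate 200 x 80 x 10 mm with a white disc and black ring (52 mm in diameter) at the end towards the robot; post 258 mm tall at x=+130 mm; white camera with ring light looking down at 40 degrees to the robot. Origin on the bench under the ring's middle; x runs to the post. The camera stays beyond x=+38 mm and above 135 mm
- focus (a point): focus of the camera: 110 mm above the bench, straight above the middle of the ring; here the pocket shall be held
- tape_blue: bystander: small roll of dark tape, 51 mm, 19 mm high
- steel_cup: bystander: small steel cup, 64 mm, 35 mm high
- tweezers: bystander: black tweezers, 120 mm, lying on the bench at the left
- marker: bystander: white marker with red cap, 135 mm, lying near the bench's left edge

How it is judged:
By the outcome, as a careful person would: the job done as asked, in the order asked, and still so for the second after the job is handed in, while the arm keeps its last pose, push and grip.
It also fails if it takes over 58 s, if anything falls off the work surface, if the arm or the gripper's body presses on something with over 40 N, if the wrist force passes 120 N, or if a joint passes its speed limit or range.

## Working session

There is one attempt and no reset: what is moved stays moved. The work goes in short steps, Python scripts to look and compute and a tool call to move; the robot and the scene stay as the last step left them, time stands still between calls to the robot, and variables do not carry over. Pictures are saved under pics/ and viewed, at most 10 in all, crops included, and the job is handed in when it is done.

Besides the shell and the picture viewer there is one more tool, called after ">>>" by a JSON object that holds its "op" and its "data". play_rows: Moves the arm, as the interface text tells. Its arguments: {"type":"object","properties":{"translation":{"type":"array"},"turn":{"type":"array"},"gripper":{"type":"array"},"grip_force":{"type":"number"}},"required":["translation","turn","gripper"]}

```bash
mkdir -p pics; ls
cat > h.py <<'E'
import numpy as np, cv2
from scipy.spatial.transform import Rotation as R
from workcell import status, eyes, robot
def grab(n,save=None):
    im=eyes.get_image(n)
    if save: cv2.imwrite('pics/'+save,cv2.cvtColor(im['pixels'],cv2.COLOR_RGB2BGR))
    return im
def cam(im):
    o=np.array(im['orientation'],float)
    M=o if o.shape==(3,3) else (R.from_euler('xyz',o).as_matrix() if o.size==3 else R.from_quat(o).as_matrix())
    f=im['pixels'].shape[0]/2/np.tan(np.radians(im['vertical_fov'])/2)
    return M,np.array(im['origin']),f
def rays(im,uv):
    M,o,f=cam(im); uv=np.atleast_2d(uv).astype(float)
    d=(uv-[im['cx'],im['cy']])/f; s=d.copy()
    for _ in range(30): s=d/(1+im['k1']*(s**2).sum(1,keepdims=True))
    return o,np.c_[s,np.ones(len(s))]@M.T
def plane(im,uv,z):
    o,d=rays(im,uv); return o+d*((z-o[2])/d[:,2:])
def proj(im,p):
    M,o,f=cam(im); q=(np.atleast_2d(p)-o)@M; s=q[:,:2]/q[:,2:]
    return s*(1+im['k1']*(s**2).sum(1,keepdims=True))*f+[im['cx'],im['cy']]
E
python3 - <<'E'
from h import *
for n in('scene','top','wrist'):
    im=grab(n,n+'0.png'); print(n,{k:np.round(v,3).tolist() for k,v in im.items() if k!='pixels'})
print(status.get_state())
a=cv2.imread('pics/scene0.png');b=cv2.imread('pics/top0.png')
E
```

```text
pics
scene {'vertical_fov': 56.725, 'cx': 248.565, 'cy': 196.752, 'k1': -0.056, 'origin': [-0.06, 0.943, 0.722], 'orientation': [-2.077, 0.019, -2.511]}
top {'vertical_fov': 47.039, 'cx': 251.965, 'cy': 189.76, 'k1': -0.042, 'origin': [0.39, 0.122, 1.238], 'orientation': [-3.018, 0.003, -1.543]}
wrist {'vertical_fov': 60.12, 'cx': 252.599, 'cy': 192.322, 'k1': 0.013, 'origin': [0.285, -0.669, 0.373], 'orientation': [2.877, 0.002, -1.26]}
{'clock': 0.15, 'q': array([ 1.18328986,  0.59999958, -0.00251342,  1.59995261,  0.00178413,
        0.94289874, -0.07980943]), 'joint_vel': array([ 7.35914635e-06, -2.57887673e-03,  5.51628783e-04, -2.15523141e-03,
       -4.92700303e-04,  2.04561132e-03,  1.03707398e-03]), 'joint_efforts': array([ 1.61153745e-03, -7.76999044e+01,  1.56636927e+00, -2.58237469e+01,
        1.24611528e-02,  6.84067898e-03,  1.04551137e-05]), 'position': array([ 0.22157673, -0.68989039,  0.1991714 ]), 'tcp_rot': array([-3.14034244e+00,  1.23401286e-04,  3.10821410e-01]), 'force': array([ 0.43639563, -0.00540277,  0.18261478]), 'moment': array([-0.07368751,  0.00211783, -0.01476627]), 'grasp_force': 0.0, 'gripper_width': 0.0855367058921808}
```

View pics/top0.png

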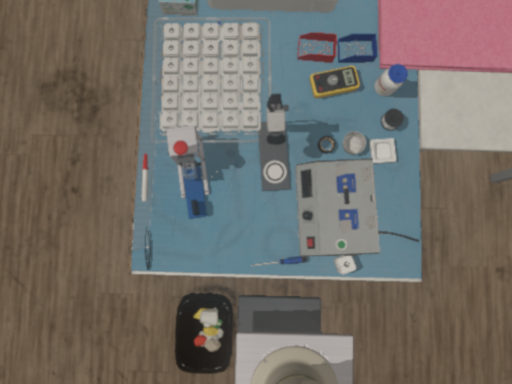

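View pics/scene0.png

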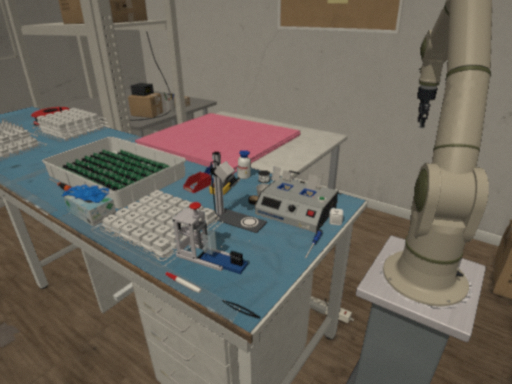

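The top view shows the red plunger head at about (180,147), the blue tray at (195,200) with its black grip at (197,208), and the ring at (275,171). The scene view shows the same objects around (205,240). Next I'll measure them by colour.

Run:
```python
from h import *
T=grab('top');S=grab('scene')
def blobs(im,m,box,amin=8):
    x0,y0,x1,y1=box; k=np.zeros(m.shape,np.uint8);k[y0:y1,x0:x1]=m[y0:y1,x0:x1]
    n,l,st,c=cv2.connectedComponentsWithStats(k)
    return [(st[i,4],c[i].round(1).tolist(),st[i,:4].tolist()) for i in range(1,n) if st[i,4]>=amin],k
def hsv(im): return cv2.cvtColor(im['pixels'],cv2.COLOR_RGB2HSV).astype(int)
for n,im,b in(('top',T,(165,130,200,165)),('scene',S,(180,195,215,220))):
    h=hsv(im); red=((h[...,0]<8)|(h[...,0]>172))&(h[...,1]>130)&(h[...,2]>90)
    print(n,'red',blobs(im,red,b)[0])
h=hsv(T); 
print('trayhsv',h[200,190],h[214,200],'bench',h[230,190],'grip',h[208,197])
blue=(h[...,0]>100)&(h[...,0]<125)&(h[...,1]>150)
bl,k=blobs(T,blue,(175,150,215,225)); print('blue',bl)
c=np.argwhere(k)[:,::-1]
r=cv2.minAreaRect(c.astype(np.float32)); print(r, plane(T,cv2.boxPoints(r),.014).round(4).tolist())
for n,im,b in(('t',T,(130,95,315,230)),('s',S,(170,140,280,280))):
    x0,y0,x1,y1=b; z=4
    cv2.imwrite(f'pics/crop_{n}.png',cv2.resize(im['pixels'][y0:y1,x0:x1,::-1],None,fx=z,fy=z,interpolation=cv2.INTER_CUBIC))
```

```text
top red [(np.int32(123), [180.1, 147.3], [174, 142, 13, 12])]
scene red [(np.int32(58), [194.7, 205.3], [190, 202, 11, 8])]
trayhsv [107 139 119] [106 135  96] bench [ 99  76 137] grip [103  68  60]
blue []
((0.0, 0.0), (0.0, 0.0), 0.0) [[1.1002, 0.9093, 0.014], [1.1002, 0.9093, 0.014], [1.1002, 0.9093, 0.014], [1.1002, 0.9093, 0.014]]
```

View pics/crop_t.png

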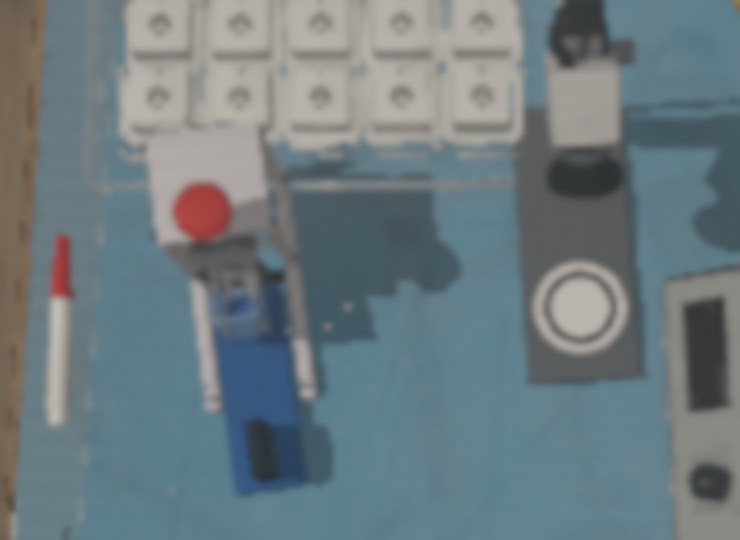

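View pics/crop_s.png

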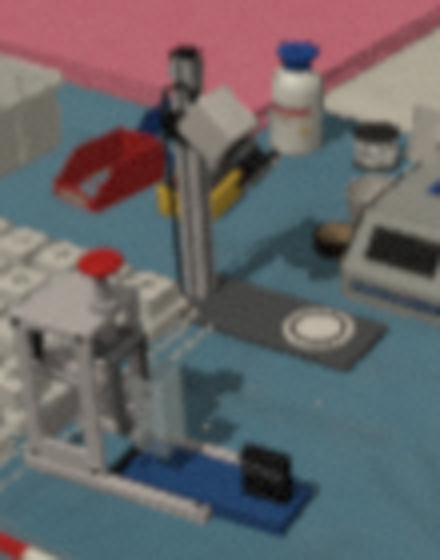

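The crops confirm the layout. The grip fin is around crop (262,450), the ring centre at (580,307) and the tube at (240,305). The camera head hangs beyond the ring.

```bash
cat >> h.py <<'E'
def tri(a,ua,b,ub):
    (o1,d1),(o2,d2)=rays(a,ua),rays(b,ub); d1,d2=d1[0],d2[0]
    s=np.linalg.lstsq(np.c_[d1,-d2],o2-o1,rcond=None)[0]; p,q=o1+s[0]*d1,o2+s[1]*d2
    return (p+q)/2,np.linalg.norm(p-q)
def hsv(im): return cv2.cvtColor(im['pixels'],cv2.COLOR_RGB2HSV).astype(int)
def redm(im):
    h=hsv(im); return ((h[...,0]<8)|(h[...,0]>172))&(h[...,1]>130)&(h[...,2]>90)
def big(m,box):
    x0,y0,x1,y1=box; k=np.zeros(m.shape,np.uint8);k[y0:y1,x0:x1]=m[y0:y1,x0:x1]
    n,l,st,c=cv2.connectedComponentsWithStats(k); i=1+st[1:,4].argmax(); return c[i],(l==i).astype(np.uint8),st[i]
E
python3 - <<'E'
from h import *
T=grab('top');S=grab('scene')
print('plunger tri',tri(T,[180.1,147.3],S,[194.7,205.3]), 'plane .19',plane(T,[180.1,147.3],.19),plane(S,[194.7,205.3],.19))
h=hsv(T); blue=(h[...,0]>102)&(h[...,0]<120)&(h[...,1]>115)
c,m,st=big(blue,(175,165,215,225)); print(c,st)
pts=plane(T,np.argwhere(m)[:,::-1],.014)[:,:2]
r=cv2.minAreaRect(pts.astype(np.float32)*1000); print('tray',r,cv2.boxPoints(r).round(1).tolist())
# ring white outer
w=(h[...,1]<50)&(h[...,2]>120); w|=False
k=np.zeros(w.shape,np.uint8);k[155:190,258:292]=w[155:190,258:292]
cs,_=cv2.findContours(k,cv2.RETR_EXTERNAL,cv2.CHAIN_APPROX_NONE); cc=max(cs,key=cv2.contourArea)
e=cv2.fitEllipse(cc);print('ring',e,plane(T,e[0],.011))
# base plate
d=(h[...,1]<75)&(h[...,2]<110); c,m,st=big(d,(255,135,295,195)); hull=cv2.convexHull(np.argwhere(m)[:,::-1].astype(np.int32))
pb=plane(T,np.argwhere(m)[:,::-1],.01)[:,:2]; r=cv2.minAreaRect(pb.astype(np.float32)*1000); print('plate',r,cv2.boxPoints(r).round(1).tolist())
E
```

```text
plunger tri (array([0.61863242, 0.30551349, 0.18814993]), np.float64(0.0025813410403709358)) plane .19 [[0.61929083 0.30600537 0.19      ]] [[0.61485545 0.3073883  0.19      ]]
[194.86458333 196.49305556] [185 175  21  43 576]
tray ((519.2936401367188, 288.9647521972656), (116.4648666381836, 49.89643478393555), 9.310091018676758) [[457.79998779296875, 304.20001220703125], [465.8999938964844, 254.89999389648438], [580.7999877929688, 273.79998779296875], [572.7000122070312, 323.0]]
ring ((274.6094970703125, 171.42794799804688), (22.990549087524414, 23.209575653076172), 104.76399230957031) [[0.59630544 0.06753239 0.011     ]]
plate ((623.7306518554688, 68.15045166015625), (160.85850524902344, 83.39413452148438), 5.002800464630127) [[540.0, 102.69999694824219], [547.2000122070312, 19.600000381469727], [707.5, 33.599998474121094], [700.2000122070312, 116.69999694824219]]
```

>>> {"op": "play_rows", "data": {"translation": [[0,0,-4],[1,-1,-8],[4,-2,-12],[8,-4,-15],[11,-6,-17],[15,-8,-19],[18,-10,-20],[22,-12,-20],[26,-14,-20],[29,-16,-20]], "turn": [[0,0,-0.1],[0,0,-0.2],[0,0,-0.3],[0,0,-0.4],[0,0,-0.5],[0,0,-0.6],[0,0,-0.7],[0,0,-0.8],[0,0,-0.9],[0,0,-1.0]], "gripper": [-1,-1,-1,-1,-1,-1,-1,-1,-1,-1], "grip_force": 20}}

```text
clock: 1.18
position: [0.435, -0.4651, 0.4004]
tcp_rot: [3.14, 0.001, 1.315]
force: [0.9, -1.2, -0.2]
gripper_width: -0.0
grasp_force: 0.0
```

```bash
cat >> h.py <<'E'
def to(p,yaw_deg):
    s=status.get_state(); M=R.from_euler('xyz',s['tcp_rot']).as_matrix()
    D=R.from_euler('xyz',[np.pi,0,np.radians(yaw_deg)]).as_matrix()
    print('t',round(s['clock'],2),'pos',s['position'].round(4),'rpy',s['tcp_rot'].round(4),'F',s['force'].round(1),'w',s['gripper_width'].round(4),'gf',s['grasp_force'],'q7',s['q'][6].round(2))
    print(' -> shift cm',((np.array(p)-s['position'])@M*100).round(2),'turn',R.from_matrix(M.T@D).as_rotvec().round(4))
E
python3 -c "
from h import *
to([.58,-.05,.4],140);to([.619,.3055,.25],189.3)"
```

```text
Traceback (most recent call last):
  File "h.py", line 36, in to
    print('t',round(s['clock'],2),'pos',s['position'].round(4),'rpy',s['tcp_rot'].round(4),'F',s['force'].round(1),'w',s['gripper_width'].round(4),'gf',s['grasp_force'],'q7',s['q'][6].round(2))
                                                                                                                       ^^^^^^^^^^^^^^^^^^^^^^^^
AttributeError: 'float' object has no attribute 'round'
```

```bash
sed -i "s/s\['gripper_width'\].round(4)/round(s['gripper_width'],4)/" h.py
python3 -c "
from h import *
to([.58,-.1,.4],140);to([.619,.3055,.25],189.3)"
```

```text
t 1.18 pos [ 0.435  -0.4651  0.4004] rpy [3.1402e+00 1.1000e-03 1.3153e+00] F [ 0.9 -1.2 -0.2] w -0.0 gf 0.0 q7 0.36
 -> shift cm [3.899e+01 4.800e+00 1.000e-02] turn [ 7.0000e-04  1.8000e-03 -1.1281e+00]
t 1.18 pos [ 0.435  -0.4651  0.4004] rpy [3.1402e+00 1.1000e-03 1.3153e+00] F [ 0.9 -1.2 -0.2] w -0.0 gf 0.0 q7 0.36
 -> shift cm [79.22 -1.69 14.96] turn [-1.0000e-04  2.1000e-03 -1.9886e+00]
```

>>> {"op": "play_rows", "data": {"translation": [[3.9,0.5,0],[7.8,1,0],[11.7,1.5,0],[15.6,2,0],[19.5,2.5,0],[23.4,3,0],[27.3,3.5,0],[31.2,4,0],[35.1,4.4,0],[39,4.8,0]], "turn": [[0,0,-0.11],[0,0,-0.22],[0,0,-0.33],[0,0,-0.44],[0,0,-0.55],[0,0,-0.66],[0,0,-0.77],[0,0,-0.88],[0,0,-0.99],[0,0,-1.1]], "gripper": [-1,-1,-1,-1,-1,-1,-1,-1,-1,-1]}}

```text
clock: 2.02
position: [0.5807, -0.1001, 0.3997]
tcp_rot: [-3.142, 0.001, 2.416]
force: [1.1, -0.3, 0.6]
gripper_width: 0.0
grasp_force: 0.0
```

```bash
python3 -c "
from h import *
to([.55,.28,.36],189.3)"
```

```text
t 2.02 pos [ 0.5807 -0.1001  0.3997] rpy [-3.1415e+00  6.0000e-04  2.4158e+00] F [ 1.1 -0.3  0.6] w 0.0 gf 0.0 q7 0.7
 -> shift cm [27.53 26.4   3.95] turn [-3.000e-04  6.000e-04 -8.881e-01]
```

>>> {"op": "play_rows", "data": {"translation": [[2.7,2.6,0],[5.5,5.3,0],[8.2,7.9,0],[11,10.5,0],[13.8,13.2,1],[16.5,15.8,2],[19.2,18.5,3],[22,21.1,4],[25,24,4],[27.5,26.4,4]], "turn": [[0,0,-0.09],[0,0,-0.18],[0,0,-0.27],[0,0,-0.36],[0,0,-0.45],[0,0,-0.54],[0,0,-0.63],[0,0,-0.72],[0,0,-0.81],[0,0,-0.888]], "gripper": [-1,-1,-1,-1,-1,-1,-1,-1,-1,-1]}}

```text
clock: 2.85
position: [0.5509, 0.2806, 0.3589]
tcp_rot: [3.141, -0.001, -2.979]
force: [1.3, 0.3, -0.1]
gripper_width: -0.0001
grasp_force: 0.0
```

Run:
```python
from h import *
W=grab('wrist','w1.png'); to([.619,.3055,.21],189.3)
print(proj(W,[[.619,.306,.194],[.5803,.299,.014],[.4865,.2836,.056]]).round())
c,m,st=big(redm(W),(0,0,512,384)); print(c,st,plane(W,c,.193))
h=hsv(W); u,v=proj(W,[[.53,.29,.014]])[0].astype(int); print('tray hsv',h[v,u])
```

```text
t 2.9 pos [0.5487 0.288  0.3596] rpy [ 3.1361e+00 -2.0000e-04 -2.9668e+00] F [-1.3  4.8  2.3] w -0.0001 gf 0.0 q7 0.79
 -> shift cm [-7.23  0.41 14.96] turn [ 0.0055 -0.0003  0.0125]
[[264. 232.]
 [260. 166.]
 [261. 104.]]
[265.58498896 227.01766004] [249 217  31  25 453] [[0.61391196 0.30642347 0.193     ]]
tray hsv [106 157 120]
```

View pics/w1.png

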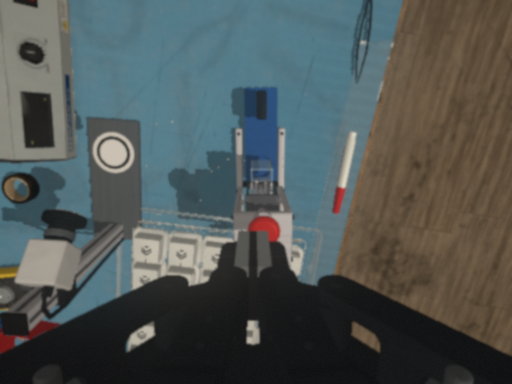

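The wrist view shows the plunger head at (265,230), partly behind the fingertips, the tray at (261,125), its fin at (262,104) and the ring at (113,152). The arm was still settling, so I'll measure again.

```bash
cat > meas.py <<'E'
from h import *
def tray(W):
    h=hsv(W); m=((h[...,0]>102)&(h[...,0]<122)&(h[...,1]>130)).astype(np.uint8)
    u,v=proj(W,[[.5,.286,.014]])[0].astype(int)
    c,m,st=big(m.astype(bool),(max(0,u-60),0,u+60,384))
    P=plane(W,np.argwhere(m)[:,::-1],.014)[:,:2]
    r=cv2.minAreaRect(P.astype(np.float32)*1000); print('tray',np.round(r[0],1),np.round(r[1],1),round(r[2],2),cv2.boxPoints(r).round(1).tolist())
def ring(W,p=(.596,.067,.011)):
    u,v=proj(W,[p])[0].astype(int); h=hsv(W); w=((h[...,1]<60)&(h[...,2]>120)).astype(np.uint8)
    k=np.zeros_like(w); k[max(0,v-35):v+35,max(0,u-35):u+35]=w[max(0,v-35):v+35,max(0,u-35):u+35]
    cs,_=cv2.findContours(k,cv2.RETR_EXTERNAL,cv2.CHAIN_APPROX_NONE); cc=max(cs,key=cv2.contourArea)
    Q=plane(W,cc[:,0],.011)[:,:2]; e=cv2.minEnclosingCircle(Q.astype(np.float32)*1000); print('ring',e)
def red(W):
    c,m,st=big(redm(W),(0,0,512,384)); cs,_=cv2.findContours(m,cv2.RETR_EXTERNAL,cv2.CHAIN_APPROX_NONE)
    Q=plane(W,max(cs,key=cv2.contourArea)[:,0],.19)[:,:2]; print('red',cv2.minEnclosingCircle(Q.astype(np.float32)*1000))
E
python3 - <<'E'
from meas import *
W=grab('wrist'); to([.619,.3055,.22],189.3); red(W);tray(W);ring(W)
red(grab('top'))
W=grab('wrist'); to([.619,.3055,.22],189.3); red(W);tray(W);ring(W)
E
```

```text
t 2.95 pos [0.5493 0.285  0.3595] rpy [ 3.1377e+00 -5.0000e-04 -2.9731e+00] F [ 0.  -0.   0.3] w -0.0002 gf 0.0 q7 0.79
 -> shift cm [-7.22  0.8  13.95] turn [ 0.0039 -0.0005  0.0062]
red ((619.2113037109375, 305.4166259765625), 17.165695190429688)
tray [532.9 291.8] [140.9  48.9] 9.38 [[459.3999938964844, 304.3999938964844], [467.3999938964844, 256.1000061035156], [606.4000244140625, 279.1000061035156], [598.4000244140625, 327.3999938964844]]
ring ((597.4462890625, 67.04676818847656), 33.12165069580078)
red ((167.43658447265625, 240.01629638671875), 14.364168167114258)
t 3.05 pos [0.5514 0.2793 0.3591] rpy [-3.1416e+00 -5.0000e-04 -2.9826e+00] F [-0.6 -0.  -1. ] w -0.0003 gf 0.0 q7 0.79
 -> shift cm [-7.1   1.52 13.91] turn [-0.     -0.0005 -0.0034]
red ((620.0908203125, 305.4224853515625), 17.64603614807129)
tray [533. 291.] [139.2  50. ] 9.44 [[460.29998779296875, 304.29998779296875], [468.5, 255.0], [605.7999877929688, 277.79998779296875], [597.5999755859375, 327.1000061035156]]
ring ((597.5346069335938, 67.12393188476562), 33.09535598754883)
```

>>> {"op": "play_rows", "data": {"translation": [[-1.5,0.3,2],[-3,0.6,4.5],[-5,0.9,7.5],[-6.5,1.2,10],[-7.2,1.3,12],[-7.2,1.3,13.5],[-7.2,1.3,14.2],[-7.2,1.3,14.2],[-7.2,1.3,14.2],[-7.2,1.3,14.2]], "turn": [[0,0,0],[0,0,0],[0,0,0],[0,0,0],[0,0,0],[0,0,0],[0,0,0],[0,0,0],[0,0,0],[0,0,0]], "gripper": [-1,-1,-1,-1,-1,-1,-1,-1,-1,-1]}}

```text
clock: 3.88
position: [0.6214, 0.3022, 0.2189]
tcp_rot: [3.141, 0.002, -2.985]
force: [0.5, -0.0, -0.1]
gripper_width: 0.0002
grasp_force: 0.0
```

```bash
python3 -c "
from h import *
to([.6195,.3055,.179],189.4)"
```

```text
t 3.88 pos [0.6214 0.3022 0.2189] rpy [ 3.1412e+00  1.8000e-03 -2.9852e+00] F [ 0.5 -0.  -0.1] w 0.0002 gf 0.0 q7 0.71
 -> shift cm [0.15 0.35 3.99] turn [ 0.0003  0.0018 -0.0077]
```

Fingertips are centred within about 4 mm. I'll press slowly to just short of the stop.

>>> {"op": "play_rows", "data": {"translation": [[0.1,0.2,0.7],[0.1,0.3,1.5],[0.1,0.3,2.1],[0.1,0.3,2.5],[0.1,0.3,2.8],[0.1,0.3,3.1],[0.1,0.3,3.4],[0.1,0.3,3.6],[0.1,0.3,3.8],[0.1,0.3,3.8]], "turn": [[0,0,0],[0,0,0],[0,0,0],[0,0,0],[0,0,0],[0,0,0],[0,0,0],[0,0,0],[0,0,0],[0,0,0]], "gripper": [-1,-1,-1,-1,-1,-1,-1,-1,-1,-1]}}

```text
clock: 4.72
position: [0.6193, 0.3051, 0.179]
tcp_rot: [-3.141, -0.0, -2.984]
force: [-0.1, -0.6, -0.4]
gripper_width: 0.0001
grasp_force: 0.0
```

```bash
python3 -c "
from h import *
to([.6195,.3055,.179],189.4)"
```

```text
t 4.72 pos [0.6193 0.3051 0.179 ] rpy [-3.1414e+00 -4.0000e-04 -2.9844e+00] F [-0.1 -0.6 -0.4] w 0.0001 gf 0.0 q7 0.68
 -> shift cm [-0.02  0.04  0.  ] turn [-0.0002 -0.0004 -0.0069]
```

No contact force at z = 0.179, which is unexpected, so I'll look.

Run:
```python
from h import *
S=grab('scene'); to([.6195,.3055,.179],189.4)
u,v=proj(S,[[.6195,.3055,.179]])[0]; print(u,v); u,v=int(u),int(v)
a=cv2.resize(S['pixels'][v-60:v+70,u-60:u+80,::-1],None,fx=5,fy=4.6 and 5,interpolation=cv2.INTER_CUBIC)
W=grab('wrist')['pixels'][...,::-1]
cv2.imwrite('pics/press.png',cv2.resize(a,(600,557)))
```

```text
t 4.77 pos [0.6194 0.3052 0.1792] rpy [-3.1416e+00 -2.0000e-04 -2.9844e+00] F [ 0.2 -0.4 -0.1] w 0.0001 gf 0.0 q7 0.68
 -> shift cm [-0.01  0.03  0.02] turn [-0.     -0.0002 -0.0068]
194.35132347500885 207.75772275937555
```

View pics/press.png

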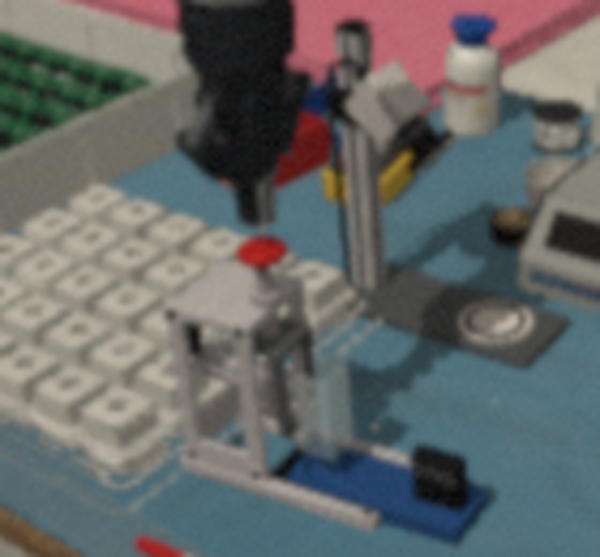

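The picture shows the fingertips (crop 257,222) still clearly above the head (262,248). I'll check where the tip really is.

Run:
```python
from h import *
S=grab('scene'); 
for z in(.17,.18,.19,.2,.21,.22): print(z,proj(S,[[.6195,.3055,z]])[0].round(1))
print('red now',big(redm(S),(180,195,215,220))[0], 'tip px',194.35-60+257/4.285,207.76-60+222/4.285)
print('orig red at',proj(S,[[.6195,.3055,.194]]))
W=grab('wrist','w2.png'); p=status.get_state()['position']; print(proj(W,[p,p+[0,0,.03]]))
```

```text
0.17 [194.6 210.3]
0.18 [194.3 207.5]
0.19 [194.  204.6]
0.2 [193.7 201.7]
0.21 [193.4 198.8]
0.22 [193.1 195.8]
red now [194.53703704 205.5       ] tip px 194.3266627771295 199.56863477246208
orig red at [[193.88226739 203.43218145]]
[[250.87123776 223.78361797]
 [250.59598957 246.49249395]]
```

View pics/w2.png

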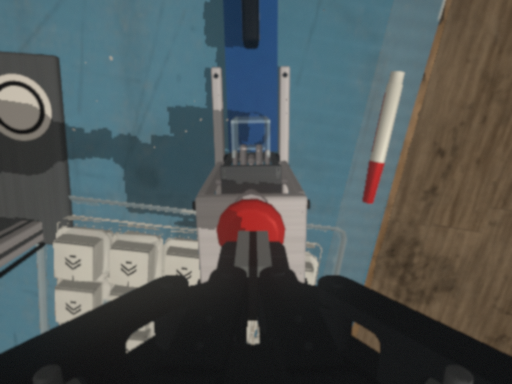

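The head hasn't moved and the real tips sit higher than the stated TCP, so I'll keep going down on force in small steps.

>>> {"op": "play_rows", "data": {"translation": [[0,0,0.15],[0,0,0.3],[0,0,0.45],[0,0,0.6],[0,0,0.75],[0,0,0.9],[0,0,1.0],[0,0,1.0],[0,0,1.0],[0,0,1.0]], "turn": [[0,0,0],[0,0,0],[0,0,0],[0,0,0],[0,0,0],[0,0,0],[0,0,0],[0,0,0],[0,0,0],[0,0,0]], "gripper": [-1,-1,-1,-1,-1,-1,-1,-1,-1,-1]}}

```text
clock: 5.75
position: [0.6195, 0.3052, 0.1694]
tcp_rot: [3.142, 0.0, -2.984]
force: [-0.1, 0.2, -0.7]
gripper_width: -0.0
grasp_force: 0.0
```

Run:
```python
from h import *
from scipy.spatial.transform import Rotation
print(robot.grip_depth,[a for a in dir(robot) if a[0]!='_'])
S=grab('scene'); to([.6195,.3055,.179],189.4); print('red',big(redm(S),(180,195,215,220))[0])
```

```text
0.0187 ['PlanningError', 'grip_depth']
t 5.8 pos [0.6195 0.3053 0.1695] rpy [ 3.1415  0.     -2.9844] F [-0.4  0.4 -0.4] w -0.0002 gf 0.0 q7 0.67
 -> shift cm [-0.01  0.02 -0.95] turn [ 0.0001  0.     -0.0069]
red [194.36538462 205.55769231]
```

>>> {"op": "play_rows", "data": {"translation": [[0,0,0.1],[0,0,0.2],[0,0,0.3],[0,0,0.4],[0,0,0.5],[0,0,0.6],[0,0,0.7],[0,0,0.7],[0,0,0.7],[0,0,0.7]], "turn": [[0,0,0],[0,0,0],[0,0,0],[0,0,0],[0,0,0],[0,0,0],[0,0,0],[0,0,0],[0,0,0],[0,0,0]], "gripper": [-1,-1,-1,-1,-1,-1,-1,-1,-1,-1]}}

```text
clock: 6.63
position: [0.6195, 0.3052, 0.1625]
tcp_rot: [3.142, 0.0, -2.984]
force: [0.5, -0.1, 1.3]
gripper_width: 0.0002
grasp_force: 0.7
```

Run:
```python
from h import *
S=grab('scene'); to([.6195,.3055,.179],189.4); print('red',big(redm(S),(180,195,215,220))[0],cam(S)[1])
u,v=194,207
cv2.imwrite('pics/press2.png',cv2.resize(S['pixels'][v-50:v+40,u-50:u+60,::-1],None,fx=6,fy=6,interpolation=cv2.INTER_CUBIC))
```

```text
t 6.68 pos [0.6195 0.3052 0.1625] rpy [-3.1416e+00  1.0000e-04 -2.9844e+00] F [-1.1  0.   1.7] w -0.0001 gf 0.7392036151435377 q7 0.66
 -> shift cm [-0.01  0.03 -1.65] turn [-0.      0.0001 -0.0068]
red [194.23255814 206.25581395] [-0.05987895  0.94345559  0.72162821]
```

View pics/press2.png

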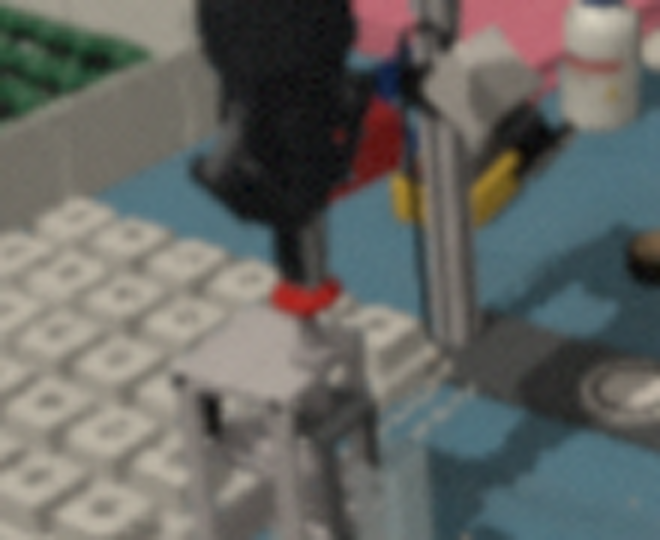

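Contact is now made, with 1.5 N upward at stated z = 0.1625. So the real tips are about 30 mm higher than the stated TCP. I'll press on toward the stop.

>>> {"op": "play_rows", "data": {"translation": [[0,0,0.15],[0,0,0.3],[0,0,0.45],[0,0,0.6],[0,0,0.75],[0,0,0.9],[0,0,1.05],[0,0,1.2],[0,0,1.2],[0,0,1.2]], "turn": [[0,0,0],[0,0,0],[0,0,0],[0,0,0],[0,0,0],[0,0,0],[0,0,0],[0,0,0],[0,0,0],[0,0,0]], "gripper": [-1,-1,-1,-1,-1,-1,-1,-1,-1,-1]}}

```text
clock: 7.52
position: [0.6195, 0.3053, 0.1507]
tcp_rot: [-3.142, 0.0, -2.984]
force: [-1.5, -1.3, 5.5]
gripper_width: -0.0001
grasp_force: 2.6
```

Run:
```python
from h import *
S=grab('scene'); to([.6195,.3055,.179],189.4); print('red',big(redm(S),(180,195,215,225))[0])
W=grab('wrist','w3.png');T=grab('top','t3.png')
```

```text
t 7.57 pos [0.6195 0.3053 0.1506] rpy [-3.1416e+00  3.0000e-04 -2.9843e+00] F [-0.6 -0.4  5.4] w -0.0003 gf 2.6486306643528224 q7 0.65
 -> shift cm [-0.    0.02 -2.84] turn [-0.      0.0003 -0.0068]
red [194.81818182 209.75      ]
```

>>> {"op": "play_rows", "data": {"translation": [[0,0,0.1],[0,0,0.2],[0,0,0.3],[0,0,0.35],[0,0,0.4],[0,0,0.4],[0,0,0.4],[0,0,0.4],[0,0,0.4],[0,0,0.4]], "turn": [[0,0,0],[0,0,0],[0,0,0],[0,0,0],[0,0,0],[0,0,0],[0,0,0],[0,0,0],[0,0,0],[0,0,0]], "gripper": [-1,-1,-1,-1,-1,-1,-1,-1,-1,-1]}}

```text
clock: 8.5
position: [0.6196, 0.3053, 0.1479]
tcp_rot: [-3.141, 0.001, -2.985]
force: [-2.9, -3.3, 13.5]
gripper_width: 0.0004
grasp_force: 7.1
```

Force rose to 13.5 N after 15 mm of travel, so the plunger is at its stop. I'll hold here.

>>> {"op": "play_rows", "data": {"translation": [[0,0,0],[0,0,0],[0,0,0],[0,0,0],[0,0,0],[0,0,0],[0,0,0],[0,0,0],[0,0,0],[0,0,0]], "turn": [[0,0,0],[0,0,0],[0,0,0],[0,0,0],[0,0,0],[0,0,0],[0,0,0],[0,0,0],[0,0,0],[0,0,0]], "gripper": [-1,-1,-1,-1,-1,-1,-1,-1,-1,-1]}}

```text
clock: 9.33
position: [0.6196, 0.3053, 0.1479]
tcp_rot: [-3.141, 0.001, -2.985]
force: [-3.2, -3.5, 14.3]
gripper_width: 0.0
grasp_force: 7.1
```

>>> {"op": "play_rows", "data": {"translation": [[0,0,-0.3],[0,0,-0.6],[0,0,-0.9],[0,0,-1.2],[0,0,-1.5],[0,0,-2],[0,0,-3],[0,0,-4.5],[0,0,-6],[0,0,-7]], "turn": [[0,0,0],[0,0,0],[0,0,0],[0,0,0],[0,0,0],[0,0,0],[0,0,0],[0,0,0],[0,0,0],[0,0,0]], "gripper": [-1,-1,-1,-1,-1,-1,-1,-1,-1,-1]}}

```text
clock: 10.17
position: [0.6199, 0.3059, 0.2191]
tcp_rot: [3.141, 0.002, -2.984]
force: [0.5, 0.2, 0.5]
gripper_width: 0.0003
grasp_force: 0.0
```

Run:
```python
from h import *
S=grab('scene'); to([.4873,.2837,.16],189.4); print('red',big(redm(S),(180,195,215,225))[0])
```

```text
t 10.22 pos [0.6204 0.3065 0.2208] rpy [ 3.1398  0.0042 -2.9844] F [-0.1  0.9  2. ] w -0.0 gf 0.0 q7 0.71
 -> shift cm [13.53 -0.18  6.03] turn [ 0.0018  0.0042 -0.0069]
red [194.68965517 205.27586207]
```

>>> {"op": "play_rows", "data": {"translation": [[1.5,0,-1.5],[4,0,-2],[6.5,-0.1,-2],[9,-0.1,-2],[11.5,-0.1,-2],[13,-0.1,-1],[13.5,-0.1,1],[13.5,-0.1,3],[13.5,-0.1,5],[13.5,-0.1,6]], "turn": [[0,0,-0.006],[0,0,-0.006],[0,0,-0.006],[0,0,-0.006],[0,0,-0.006],[0,0,-0.006],[0,0,-0.006],[0,0,-0.006],[0,0,-0.006],[0,0,-0.006]], "gripper": [-1,-1,-1,-1,1,1,1,1,1,1]}}

```text
clock: 11.05
position: [0.4857, 0.2823, 0.155]
tcp_rot: [-3.141, -0.001, -2.978]
force: [0.8, -0.6, 0.1]
gripper_width: 0.0722
grasp_force: 0.0
```

>>> {"op": "play_rows", "data": {"translation": [[0,0,0],[0,0,0],[0,0,0],[0,0,0],[0,0,0],[0,0,0],[0,0,0],[0,0,0],[0,0,0],[0,0,0]], "turn": [[0,0,0],[0,0,0],[0,0,0],[0,0,0],[0,0,0],[0,0,0],[0,0,0],[0,0,0],[0,0,0],[0,0,0]], "gripper": [1,1,1,1,1,1,1,1,1,1]}}

```text
clock: 11.88
position: [0.4863, 0.2831, 0.1564]
tcp_rot: [3.142, -0.0, -2.978]
force: [0.7, -1.3, -0.0]
gripper_width: 0.0858
grasp_force: 0.0
```

Run:
```python
from meas import *
W=grab('wrist'); to([.4873,.2837,.022-.03],189.4); tray(W)
h=hsv(W); p=status.get_state()['position']; print('tcp px',proj(W,[p]), 'fin px',proj(W,[[.4873,.2837,.056]]))
S=grab('scene'); u,v=245,250
a=cv2.resize(S['pixels'][v-75:v+25,u-60:u+40,::-1],(560,560),interpolation=cv2.INTER_CUBIC)
b=cv2.resize(W['pixels'][60:384,130:382,::-1],None,fx=1,fy=1)
o=np.zeros((560,800,3),np.uint8); o[:,:560]=a; o[:324,560:]=b[:,:240]; cv2.imwrite('pics/pre.png',o)
```

```text
t 11.93 pos [0.4863 0.2831 0.1564] rpy [-3.1416e+00 -1.0000e-04 -2.9783e+00] F [-0.3 -1.   0.4] w 0.0847 gf 0.0 q7 0.52
 -> shift cm [-0.11  0.04 16.44] turn [-0.     -0.0001 -0.0008]
tray [532.5 291.1] [143.7  50. ] 9.73 [[457.3999938964844, 303.70001220703125], [465.8999938964844, 254.39999389648438], [607.5999755859375, 278.6000061035156], [599.0999755859375, 327.8999938964844]]
tcp px [[250.90422378 223.73186248]] fin px [[251.92724643 183.03797149]]
```

View pics/pre.png

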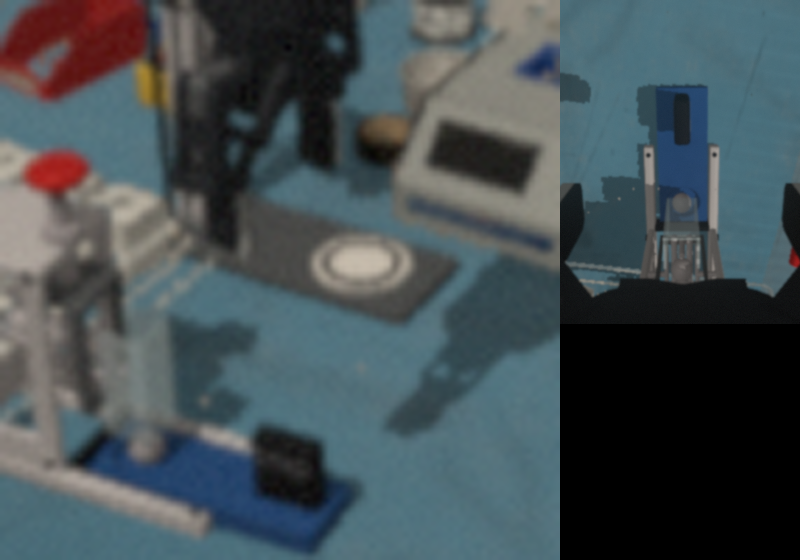

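The ball lies in the pocket (crop 147,445) and the plunger is back up. I'll check the real tip height from this same view before descending.

Run:
```python
from h import *
S=grab('scene'); c=np.array([.4863,.2831]); t=np.array([-.163,.987])
for s in(.042,.057,-.042,-.057):
    for e in(-.011,.011):
        q=c+s*t+e*np.array([.987,.163])
        print(s,e,[(z,proj(S,[[*q,z]])[0].round(1).tolist()) for z in(.16,.18,.20)])
print('seen L (224.6,218.8) R(242.1,204.5)'); to([.4873,.2837,.05],189.4)
```

```text
0.042 -0.011 [(0.16, [230.3, 232.0]), (0.18, [230.0, 226.0]), (0.2, [229.6, 219.9])]
0.042 0.011 [(0.16, [223.4, 230.1]), (0.18, [223.0, 224.1]), (0.2, [222.6, 218.0])]
0.057 -0.011 [(0.16, [227.6, 234.9]), (0.18, [227.3, 228.8]), (0.2, [226.9, 222.6])]
0.057 0.011 [(0.16, [220.7, 232.9]), (0.18, [220.3, 226.9]), (0.2, [219.8, 220.7])]
-0.042 -0.011 [(0.16, [244.2, 217.3]), (0.18, [244.1, 211.5]), (0.2, [243.9, 205.6])]
-0.042 0.011 [(0.16, [237.7, 215.6]), (0.18, [237.4, 209.9]), (0.2, [237.2, 204.0])]
-0.057 -0.011 [(0.16, [246.5, 214.9]), (0.18, [246.4, 209.1]), (0.2, [246.2, 203.3])]
-0.057 0.011 [(0.16, [240.0, 213.2]), (0.18, [239.8, 207.5]), (0.2, [239.6, 201.7])]
seen L (224.6,218.8) R(242.1,204.5)
t 12.03 pos [0.4863 0.2831 0.1564] rpy [ 3.1416e+00 -1.0000e-04 -2.9784e+00] F [-0.5 -0.7 -0.2] w 0.0851 gf 0.0 q7 0.52
 -> shift cm [-0.11  0.04 10.64] turn [ 0.     -0.0001 -0.0009]
```

Open tips are at about z = 0.20, which confirms the 30 mm offset. The TCP target for the grasp is therefore stated z ≈ −0.006. I'll descend in two stages.

>>> {"op": "play_rows", "data": {"translation": [[0,0,1.5],[0,0,3],[0,0,4.5],[0,0,6],[0,0,7.5],[0,0,9],[0,0,10.5],[0,0,11.5],[0,0,11.6],[0,0,11.6]], "turn": [[0,0,0],[0,0,0],[0,0,0],[0,0,0],[0,0,0],[0,0,0],[0,0,0],[0,0,0],[0,0,0],[0,0,0]], "gripper": [1,1,1,1,1,1,1,1,1,1]}}

```text
clock: 12.87
position: [0.486, 0.2831, 0.0401]
tcp_rot: [-3.141, -0.001, -2.978]
force: [0.4, -0.3, -0.4]
gripper_width: 0.0853
grasp_force: 0.0
```

>>> {"op": "play_rows", "data": {"translation": [[0,0,0.7],[0,0,1.4],[0,0,2.1],[0,0,2.8],[0,0,3.4],[0,0,4],[0,0,4.4],[0,0,4.6],[0,0,4.6],[0,0,4.6]], "turn": [[0,0,0],[0,0,0],[0,0,0],[0,0,0],[0,0,0],[0,0,0],[0,0,0],[0,0,0],[0,0,0],[0,0,0]], "gripper": [1,1,1,1,1,1,1,1,1,1]}}

```text
clock: 13.7
position: [0.4862, 0.2832, -0.0056]
tcp_rot: [-3.142, -0.0, -2.978]
force: [0.1, -0.5, 0.3]
gripper_width: 0.0856
grasp_force: 0.0
```

Run:
```python
from meas import *
W=grab('wrist'); to([.4873,.2837,-.006],189.4); tray(W)
S=grab('scene'); u,v=235,240
a=cv2.resize(S['pixels'][v-60:v+40,u-50:u+50,::-1],(400,400),interpolation=cv2.INTER_CUBIC)
b=W['pixels'][0:384,60:460,::-1]
o=np.zeros((400,800,3),np.uint8); o[:,:400]=a; o[:384,400:]=b; cv2.imwrite('pics/pre2.png',o)
```

```text
t 13.75 pos [ 0.4863  0.2832 -0.0055] rpy [ 3.1415e+00  1.0000e-04 -2.9783e+00] F [ 0.4 -0.  -0.3] w 0.0855 gf 0.0 q7 0.26
 -> shift cm [-0.11  0.03  0.05] turn [ 0.0001  0.0001 -0.0008]
tray [503.8 286.1] [89.8 50.1] 10.15 [[455.20001220703125, 302.79998779296875], [464.0, 253.5], [552.4000244140625, 269.29998779296875], [543.5999755859375, 318.6000061035156]]
```

View pics/pre2.png

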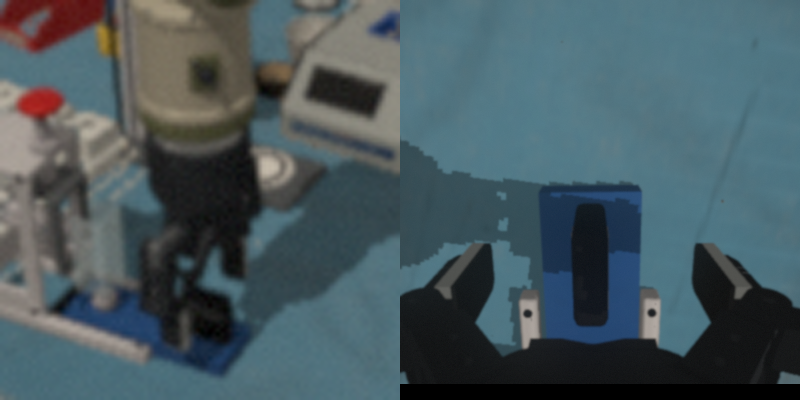

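Last view: fin at (590,265) between the pads (inner edges 492 and 693), the tips above the plate and the ball in the pocket. Now closing gradually.

>>> {"op": "play_rows", "data": {"translation": [[0,0,0],[0,0,0],[0,0,0],[0,0,0],[0,0,0],[0,0,0],[0,0,0],[0,0,0],[0,0,0],[0,0,0]], "turn": [[0,0,0],[0,0,0],[0,0,0],[0,0,0],[0,0,0],[0,0,0],[0,0,0],[0,0,0],[0,0,0],[0,0,0]], "gripper": [0.6,0.2,-0.1,-0.3,-0.4,-0.5,-0.55,-0.6,-0.65,-0.7], "grip_force": 30}}

```text
clock: 14.63
position: [0.4863, 0.283, -0.0055]
tcp_rot: [-3.141, -0.0, -2.978]
force: [-0.3, -0.6, 1.6]
gripper_width: 0.0136
grasp_force: 29.6
```

>>> {"op": "play_rows", "data": {"translation": [[0,0,0],[0,0,0],[0,0,0],[0,0,0],[0,0,0],[0,0,0],[0,0,0],[0,0,0],[0,0,0],[0,0,0]], "turn": [[0,0,0],[0,0,0],[0,0,0],[0,0,0],[0,0,0],[0,0,0],[0,0,0],[0,0,0],[0,0,0],[0,0,0]], "gripper": [-0.8,-0.9,-1,-1,-1,-1,-1,-1,-1,-1], "grip_force": 60}}

```text
clock: 15.47
position: [0.4862, 0.2831, -0.0055]
tcp_rot: [-3.142, 0.0, -2.978]
force: [-0.5, -0.9, 5.0]
gripper_width: 0.0131
grasp_force: 58.9
```

Run:
```python
from meas import *
W=grab('wrist'); to([.4873,.2837,-.006],189.4); tray(W)
```

```text
t 15.52 pos [ 0.4863  0.2831 -0.0055] rpy [-3.1415  0.     -2.9784] F [-1.4 -1.7  5.8] w 0.0131 gf 58.90769720077515 q7 0.26
 -> shift cm [-0.11  0.05  0.05] turn [-0.0001  0.     -0.0008]
tray [475.8 282.3] [33.3 49.8] 9.34 [[455.29998779296875, 304.1000061035156], [463.3999938964844, 255.0], [496.20001220703125, 260.3999938964844], [488.20001220703125, 309.5]]
```

Grip is firm: 13.1 mm opening and 59 N. Now drawing straight out along tool +x.

>>> {"op": "play_rows", "data": {"translation": [[0.1,0,0],[0.3,0,-0.05],[0.7,0,-0.05],[1.2,0,-0.05],[1.8,0,-0.05],[2.4,0,-0.05],[3.0,0,-0.05],[3.6,0,-0.05],[4.2,0,-0.05],[4.7,0,-0.05]], "turn": [[0,0,0],[0,0,0],[0,0,0],[0,0,0],[0,0,0],[0,0,0],[0,0,0],[0,0,0],[0,0,0],[0,0,0]], "gripper": [-1,-1,-1,-1,-1,-1,-1,-1,-1,-1]}}

```text
clock: 16.35
position: [0.439, 0.2753, -0.0051]
tcp_rot: [-3.142, -0.0, -2.978]
force: [-0.4, 0.3, -1.1]
gripper_width: 0.013
grasp_force: 58.4
```

>>> {"op": "play_rows", "data": {"translation": [[0.5,0,0],[1,0,0],[1.5,0,0],[2,0,0],[2.5,0,0],[3,0,0],[3.4,0,0],[3.6,0,0],[3.7,0,0],[3.7,0,0]], "turn": [[0,0,0],[0,0,0],[0,0,0],[0,0,0],[0,0,0],[0,0,0],[0,0,0],[0,0,0],[0,0,0],[0,0,0]], "gripper": [-1,-1,-1,-1,-1,-1,-1,-1,-1,-1]}}

```text
clock: 17.18
position: [0.4033, 0.2695, -0.0051]
tcp_rot: [-3.142, 0.0, -2.978]
force: [-0.2, 0.4, -1.5]
gripper_width: 0.0137
grasp_force: 58.4
```

Run:
```python
from meas import *
W=grab('wrist'); to([.4873,.2837,-.006],189.4); tray(W)
T=grab('top'); h=hsv(T); b=(h[...,0]>102)&(h[...,0]<120)&(h[...,1]>115)
cs=proj(T,[[.49,.285,.014]])[0]; c,m,st=big(b,(160,165,230,260)); print('top tray blob',c,st)
```

```text
t 17.23 pos [ 0.4035  0.2695 -0.0051] rpy [-3.1415e+00  1.0000e-04 -2.9783e+00] F [ 1.  -0.5 -1.3] w 0.0134 gf 58.37684690952301 q7 0.03
 -> shift cm [-8.5   0.04  0.09] turn [-0.      0.0001 -0.0007]
tray [392.7 268.6] [33.2 50.1] 8.71 [[372.5, 290.8999938964844], [380.1000061035156, 241.39999389648438], [413.0, 246.39999389648438], [405.3999938964844, 295.8999938964844]]
top tray blob [192.04 199.42] [187 197  15   8  50]
```

Free of the fork (84 mm drawn), and the wrist carries just the tray's weight. Now lift, then swing sideways clear of the dispenser.

>>> {"op": "play_rows", "data": {"translation": [[0,0,-0.2],[0,0,-0.7],[0,0,-1.6],[0,0,-2.9],[0,0,-4.4],[0,0,-6],[0,0,-7.5],[0,0,-8.8],[0,0,-9.6],[0,0,-10]], "turn": [[0,0,0],[0,0,0],[0,0,0],[0,0,0],[0,0,0],[0,0,0],[0,0,0],[0,0,0],[0,0,0],[0,0,0]], "gripper": [-1,-1,-1,-1,-1,-1,-1,-1,-1,-1]}}

```text
clock: 18.12
position: [0.4038, 0.2695, 0.0961]
tcp_rot: [3.141, 0.001, -2.979]
force: [0.3, -0.3, -1.7]
gripper_width: 0.0134
grasp_force: 58.4
```

>>> {"op": "play_rows", "data": {"translation": [[0,-0.2,0],[-0.1,-0.8,0],[-0.2,-1.8,0],[-0.3,-3.1,0],[-0.5,-4.6,0],[-0.6,-6.2,0],[-0.8,-7.7,0],[-0.9,-9,0],[-1,-9.9,0],[-1,-10.3,0]], "turn": [[0,0,0],[0,0,0],[0,0,0],[0,0,0],[0,0,0],[0,0,0],[0,0,0],[0,0,0],[0,0,0],[0,0,0]], "gripper": [-1,-1,-1,-1,-1,-1,-1,-1,-1,-1]}}

```text
clock: 18.95
position: [0.43, 0.1672, 0.0943]
tcp_rot: [-3.14, -0.002, -2.98]
force: [0.4, 0.4, -2.0]
gripper_width: 0.013
grasp_force: 58.5
```

Run:
```python
from meas import *
to([.5024,.0589,.0865],185)
T=grab('top'); ring(T); h=hsv(T); b=(h[...,0]>102)&(h[...,0]<122)&(h[...,1]>115)
c,m,st=big(b,(150,150,300,260)); s=status.get_state()['position']
P=plane(T,np.argwhere(m)[:,::-1],s[2]+.0055+.014)[:,:2]; r=cv2.minAreaRect(P.astype(np.float32)*1000); print(st,np.round(r[0],1),np.round(r[1],1),r[2],cv2.boxPoints(r).round(1).tolist())
```

```text
t 18.95 pos [0.43   0.1672 0.0943] rpy [-3.1404e+00 -1.5000e-03 -2.9804e+00] F [ 0.4  0.4 -2. ] w 0.013 gf 58.49628388881683 q7 0.48
 -> shift cm [ -5.41 -11.85   0.78] turn [-0.0012 -0.0015  0.074 ]
ring ((596.5195922851562, 67.56305694580078), 33.970306396484375)
[221 183  18   8  78] [536.6 187.2] [18.1 43.8] 1.5801982879638672 [[526.9000244140625, 208.8000030517578], [528.0999755859375, 165.0], [546.2999877929688, 165.5], [545.0999755859375, 209.3000030517578]]
```

>>> {"op": "play_rows", "data": {"translation": [[-0.1,-0.2,0],[-0.4,-0.9,0],[-1,-2.1,0],[-1.7,-3.7,0.1],[-2.5,-5.5,0.3],[-3.3,-7.2,0.5],[-4.1,-9,0.7],[-4.8,-10.5,0.8],[-5.2,-11.4,0.8],[-5.4,-11.8,0.8]], "turn": [[0,0,0.005],[0,0,0.01],[0,0,0.02],[0,0,0.03],[0,0,0.04],[0,0,0.05],[0,0,0.06],[0,0,0.07],[0,0,0.074],[0,0,0.074]], "gripper": [-1,-1,-1,-1,-1,-1,-1,-1,-1,-1]}}

```text
clock: 19.83
position: [0.5032, 0.0607, 0.0867]
tcp_rot: [-3.141, -0.0, -3.054]
force: [0.5, 0.4, -1.5]
gripper_width: 0.0134
grasp_force: 58.5
```

>>> {"op": "play_rows", "data": {"translation": [[0,0,0],[0,0,0],[0,0,0],[0,0,0],[0,0,0],[0,0,0],[0,0,0],[0,0,0],[0,0,0],[0,0,0]], "turn": [[0,0,0],[0,0,0],[0,0,0],[0,0,0],[0,0,0],[0,0,0],[0,0,0],[0,0,0],[0,0,0],[0,0,0]], "gripper": [-1,-1,-1,-1,-1,-1,-1,-1,-1,-1]}}

```text
clock: 20.67
position: [0.5024, 0.0618, 0.0869]
tcp_rot: [-3.142, -0.0, -3.052]
force: [-0.6, 0.4, -2.2]
gripper_width: 0.0129
grasp_force: 58.5
```

Run:
```python
from meas import *
to([.5024,.0589,.0865],185)
for n in('top','scene'):
    I=grab(n,n+'_f.png'); h=hsv(I); b=(h[...,0]>102)&(h[...,0]<122)&(h[...,1]>115)
    P=np.array([[.597,.0672,z] for z in(.092,.106,.11)]); uv=proj(I,P).round(1); u,v=uv[1].astype(int)
    c,m,st=big(b,(u-40,v-30,u+40,v+40)); print(n,uv.tolist(),'blue',c.round(1),st)
    # exposed front corners predicted at (22,±25),(-?)
    Y=np.radians(5); A=np.array([[np.cos(Y),-np.sin(Y)],[np.sin(Y),np.cos(Y)]])
    q=np.array([[22,25],[22,-25],[-120,25],[-120,-25]])/1000@A.T+[.597,.0672]
    print(' pred corners z.106',proj(I,np.c_[q,[.106]*4]).round(1).tolist())
    hull=cv2.convexHull(np.argwhere(m)[:,::-1].astype(np.int32)); print(' seen hull',cv2.approxPolyDP(hull,1.5,True)[:,0].tolist())
    g=cv2.resize(I['pixels'][v-40:v+40,u-50:u+50,::-1],None,fx=4,fy=4,interpolation=cv2.INTER_CUBIC)
    cv2.imwrite(f'pics/f_{n}.png',g)
a,b=cv2.imread('pics/f_top.png'),cv2.imread('pics/f_scene.png'); cv2.imwrite('pics/final.png',np.hstack([a,b]))
```

```text
t 20.67 pos [0.5024 0.0618 0.0869] rpy [-3.1416e+00 -1.0000e-04 -3.0523e+00] F [-0.6  0.4 -2.2] w 0.0129 gf 58.52136433124542 q7 0.69
 -> shift cm [ 0.02 -0.29  0.04] turn [-0.     -0.0001  0.002 ]
top [[276.2, 166.1], [276.5, 165.2], [276.6, 164.9]] blue [268.3 161.4] [266 158   7  10  38]
 pred corners z.106 [[266.4, 157.4], [285.5, 156.3], [269.9, 211.7], [289.3, 210.5]]
 seen hull [[272, 158], [267, 167], [266, 159]]
scene [[247.9, 202.2], [247.8, 198.8], [247.8, 197.8]] blue [258.8 205.2] [239 197  42  19 350]
 pred corners z.106 [[238.7, 200.4], [246.2, 194.4], [274.8, 210.6], [281.5, 204.0]]
 seen hull [[280, 207], [274, 215], [239, 204], [239, 200], [243, 197], [254, 198], [278, 204]]
```

Only a 3 mm sideways correction is needed, since the height and corners agree in both views. Correcting, then letting it settle.

>>> {"op": "play_rows", "data": {"translation": [[0,-0.05,0],[0,-0.1,0],[0,-0.2,0],[0,-0.25,0],[0,-0.3,0],[0,-0.3,0],[0,-0.3,0],[0,-0.3,0],[0,-0.3,0],[0,-0.3,0]], "turn": [[0,0,0],[0,0,0],[0,0,0],[0,0,0],[0,0,0],[0,0,0],[0,0,0],[0,0,0],[0,0,0],[0,0,0]], "gripper": [-1,-1,-1,-1,-1,-1,-1,-1,-1,-1]}}

```text
clock: 21.6
position: [0.5027, 0.0588, 0.0869]
tcp_rot: [3.142, -0.0, -3.052]
force: [-0.8, 0.3, -1.7]
gripper_width: 0.0132
grasp_force: 58.5
```

>>> {"op": "play_rows", "data": {"translation": [[0,0,0],[0,0,0],[0,0,0],[0,0,0],[0,0,0],[0,0,0],[0,0,0],[0,0,0],[0,0,0],[0,0,0]], "turn": [[0,0,0],[0,0,0],[0,0,0],[0,0,0],[0,0,0],[0,0,0],[0,0,0],[0,0,0],[0,0,0],[0,0,0]], "gripper": [-1,-1,-1,-1,-1,-1,-1,-1,-1,-1]}}

```text
clock: 22.43
position: [0.5027, 0.0588, 0.0869]
tcp_rot: [-3.142, -0.0, -3.052]
force: [-0.3, 0.2, -2.0]
gripper_width: 0.0129
grasp_force: 58.5
```

Run:
```python
from meas import *
to([.5024,.0589,.0865],185)
S=grab('scene'); T=grab('top'); Y=np.radians(5); A=np.array([[np.cos(Y),-np.sin(Y)],[np.sin(Y),np.cos(Y)]])
q=np.array([[22,25],[22,-25],[-120,25],[-120,-25]])/1000@A.T+[.597,.0672]
for n,I in(('scene',S),('top',T)):
    h=hsv(I); b=(h[...,0]>102)&(h[...,0]<122)&(h[...,1]>115); u,v=proj(I,[[.597,.0672,.106]])[0].astype(int)
    c,m,st=big(b,(u-40,v-30,u+40,v+40)); hull=cv2.convexHull(np.argwhere(m)[:,::-1].astype(np.int32))
    print(n,'pred',proj(I,np.c_[q,[.106]*4]).round(1).tolist(),'bottom',proj(I,np.c_[q,[.092]*4]).round(1).tolist(),'\n seen',cv2.approxPolyDP(hull,1.2,True)[:,0].tolist())
    pb=proj(I,[[.597,.0672,.11]])[0]; print(' ball px pred',pb.round(1)); u,v=pb.round().astype(int)
    print(' sat\n',h[v-6:v+7,u-7:u+8,1],'\n val\n',h[v-6:v+7,u-7:u+8,2])
```

```text
t 22.43 pos [0.5027 0.0588 0.0869] rpy [-3.1416 -0.     -3.0524] F [-0.3  0.2 -2. ] w 0.0129 gf 58.5213303565979 q7 0.7
 -> shift cm [0.03 0.01 0.04] turn [-0.    -0.     0.002]
scene pred [[238.7, 200.4], [246.2, 194.4], [274.8, 210.6], [281.5, 204.0]] bottom [[238.9, 203.8], [246.3, 197.8], [274.7, 214.2], [281.4, 207.5]] 
 seen [[280, 207], [275, 213], [249, 207], [240, 204], [239, 202], [243, 197], [255, 198], [279, 204]]
 ball px pred [247.8 197.8]
 sat
 [[ 85  84  81  84  85  87  86  87  88  91  85  85  84  82  85]
 [ 87  83  80  84  87  90  78  78  77  81  79  84  84  84  82]
 [ 84  82  86  90  89  72  36  30  34  50  75  74  70  72  75]
 [ 88  84  84  91  97  51   4  16   8   4  35  41  14  17  22]
 [ 85  83  93 112  98  27  13  21  19  13  27  54   3  17  46]
 [ 83  94 119 140  87  12  19  23  22  16  33  98  90  71  39]
 [ 96 119 149 162 112  27  14  23  23  11  53 138 145 143 129]
 [135 146 169 162 148 102  38  11  12  48 109 162 169 173 165]
 [153 160 160 169 163 159 125 100 103 130 146 169 159 163 166]
 [160 165 168 166 167 164 169 148 156 168 165 165 164 161 165]
 [160 
[... 2181 characters left out ...]
4 144]
 [110 108 111 114 115 113 116 130 136 139 141 144 145 147 148]
 [103 109 116 117 115 113 128 135 138 140 143 145 147 148 150]
 [102 110 117 115 113 125 134 138 140 142 144 146 148 149 151]
 [106 114 117 114 122 133 138 140 142 144 146 147 149 150 152]
 [110 116 116 117 130 137 140 141 144 145 147 149 150 152 152]
 [110 114 113 128 135 139 141 143 145 147 148 150 151 152 153]
 [109 112 126 134 138 140 142 144 146 148 149 151 152 154 154]
 [110 122 133 137 140 142 144 146 147 149 150 152 153 154 155]
 [116 131 136 140 141 144 145 147 148 150 151 152 154 155 155]
 [127 135 138 141 143 145 146 148 150 152 153 153 154 156 156]
 [134 138 140 142 144 146 148 150 151 152 154 154 155 156 157]]
```

```bash
python3 -c "
from workcell import job_done; print(job_done())"
```

```text
the job is handed in; nothing more can be done
None
```

I handed the job in at about 22 s: one ball was dispensed into the tray, which is held still and level with the pocket over the ring at about 11 cm. I checked the ball, corner positions and height only from camera pixel measurements, good to a few millimetres, and did not re-check that balls 2–4 stayed on the track.

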